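# Seat a control module in the test jig

### The job

Pick up the control module with the yellow transformer and lay it flat on the jig's deck, in the wide mouth between the blue rails with its brass edge towards the orange contact head, and let go of it there. Then push it from behind along the deck so that the rails centre it, drive the stiff contact head back until it is fully home, press for about a second with some 14 N (never load the rails or the head with more than 20 N), and leave the module there. Keep the module level, do not drop it, and do not disturb anything else on the bench.

Things in the scene. Friction and masses are not known exactly. Their poses are not given: they have to be found in the camera images.
- module: Module to be seated: white tray 90 (x) x 64 (y) x 16 mm high, corners rounded, flat rear end face at x = -45. Yellow transformer on top, centred, 30 (x) x 34 (y) mm, 16 to 56 mm above the underside: grip it across y. Small parts beyond 20 mm along x from centre reach 30 mm height. 0.2 to 0.42 kg. Origin: centre of underside; x to the brass-edged nose, z up.
- jig: Fixed jig on its aluminium deck plate, same origin (on the bench) and axes as the deck; x is the push direction, mouth to head. Two blue rails 14 mm thick, tops 26 mm above origin: inner faces 108 mm apart at x = -110, converging to 66.4 mm at x = -10, then parallel (nest) to x = 100. Bare deck x -150 to -110. A grey housing 58 mm high stands beyond x = 102, its place along x set anew each time and not reported.
- deck: The jig's bare aluminium deck plate, 300 (x) x 160 (y) x 12 mm, fixed to the bench; origin at the centre of its underside, so its upper face is 12 mm above.
- contact_head (a joint): Slide of the orange contact head (block 18 x 46 mm, face 13.5 to 37.5 mm above the jig origin) into its housing, m: 0 = out, 0.018 = fully home on a solid stop; starts 0 to 0.010. Not sprung: about 5 N of friction, stays where left; at the stop resistance rises steeply. The housing is clamped anywhere in a 12 mm slot: the face of a fully home head is at jig x = 79 to 91 mm.
- mouth (a point): Point on the deck surface, on the jig's centre line, in the wide mouth (jig x = -90 mm, 12 mm above its origin): a module centred here lies in the mouth.
- module_nose (a point): Centre of the module's front end face, 45 mm ahead of the module's origin and 8 mm above its underside.
- spare_module: Another module, same shape but with a black transformer; leave alone. Origin: centre of the underside.
- driver: Green-handled screwdriver, 190 mm long, lying loose; leave alone. Origin near its middle, x along it.
- red_driver: Red-handled screwdriver, 170 mm long, lying loose; leave alone. Origin near its middle, x along it.
- spool: Black spool of wire, 56 mm diameter, 38 mm high, standing loose; leave alone. Origin: centre of the underside.
- meter: Yellow hand-held meter, 150 x 78 x 46 mm, lying loose; leave alone. Origin: centre of the underside, x along it.
- flux: Amber jar, 44 mm diameter, 85 mm high; leave alone. Origin: centre of the underside.
There are look-alikes about, which are no part of the job. What is shaped like the module but red is not meant.

How it is judged:
On the way, in this order (a step that is already met when the one before it is completed fails the run):
1. The module lies level on the deck in the mouth, nose towards the head (nose at jig x -80 to -10 mm, centre within 25 mm of the centre line), let go and at rest (x of module_nose in the frame of jig between -0.08 and -0.01 m and x of module in the frame of jig below -0.05 m and y of module in the frame of jig between -0.025 and 0.025 m and z of module in the frame of jig between 0.01 and 0.0145 m and contact force between the fingers and module below 0.1 N and linear speed of module below 0.01 m/s), for 0.2 s.
2. The contact head is fully home (within 1.5 mm) and the module is pressed against it with over 10 N for 0.5 s (value of joint contact_head above 0.0165 m and x of module_nose in the frame of jig above 0.077 m and contact force between module and jig above 10 N), for 0.5 s.
At the end, for the whole second after the job is handed in: The module lies flat in the nest, nose beyond jig x = 77 mm, within 3 mm of the centre line and 0.05 rad of the jig's direction, the contact head within 1.5 mm of fully home, all at rest and the module let go (value of joint contact_head above 0.0165 m and x of module_nose in the frame of jig above 0.077 m and y of module in the frame of jig between -0.003 and 0.003 m and angle between the x axis of module and the x axis of jig, either way round below 0.05 rad and z of module in the frame of jig below 0.0145 m and linear speed of module below 0.01 m/s and contact force between the fingers and module below 0.1 N); the robot touches nothing.
It fails at once if The contact force of the module on the rails and contact head exceeds 20 N (contact force between module and jig above 20 N).
It fails at once if The module is dropped (faster than 0.45 m/s while not held, a fall of about 10 mm) (contact force between the fingers and module below 0.1 N and linear speed of module above 0.45 m/s).
It fails at once if The module is tilted more than 0.35 rad (angle between module's own z axis and vertical above 0.35 rad).
It fails at once if Another thing on the bench (spare module, screwdrivers, spool, meter, jar) is moved more than 15 mm (distance of any of spare_module, driver, red_driver, spool, meter, flux from where it was at the start of the episode above 0.015 m).
It also fails if it takes over 64 s, if anything falls off the work surface, if the arm or the gripper's body presses on something with over 40 N, if the wrist force passes 120 N, or if a joint passes its speed limit or range.

### The arm

A 6-joint arm with a two-finger parallel gripper is mounted at the origin on the work surface. World frame = base frame: x ahead of the robot, y to its left, z up, the work surface at z = 0. Lengths are in m, angles in rad, forces in N, time in s.
With the tool pointing down it reaches from about 0.4 to 0.825 m from the base axis. Payload 7 kg.
Tool frame: the origin (TCP) lies on the mounting face of the last link; the fingertips stand 178 mm ahead of it and the grasp point (between the pads) lies arm.grip_depth ahead of it (arm.grip_depth is the distance from the TCP to the grasp point, in m); z points along the fingers, y is the direction in which the jaws open and shut (so a half turn about z gives the same grasp; the last joint's range is limited). The gripper opens to 88 mm and grips with 3 to 60 N. Pads are 19 mm wide; open, the fingers measure 130 mm over their backs; the gripper's body (78 mm by 193 mm) begins 47 mm behind the grasp point.
Start: joints at [1.603, 0.359, 0.012, 0, -1.224, -0.288], TCP at [0.171, 0.653, 0.405] pointing down, gripper open.
Joint ranges: [-3.07, 3.07], [-1.43, 2.12], [-1.02, 1.25], [-3.03, 1.67], [-3.05, -0], [-3.03, 3.03]. Speed limits (rad/s): [2.39, 2.39, 3.01, 3.14, 3.14, 3.14].

### API

Orientations are given as [roll, pitch, yaw] about the fixed x, y, z axes, in that order (R = Rz(yaw) Ry(pitch) Rx(roll)).
In Python, from station import arm gives the robot as it stands.
- The arm moves only by the tool carry_out, never from a script. Its argument "targets" is a list that holds one entry, the list of rows, each a list of 7 numbers: the turn, a rotation vector about the tool's x, y, z in units of 8 degrees (1.0 is 8 degrees), then the shift along the tool's x, y, z in units of 2.5 cm (1.0 is 2.5 cm), then the opening, from -1 (shut) to 1 (fully open). A call has 1 to 20 rows; each row shifts and turns the commanded pose from where the row before left it, along the tool's axes as they then stand; what a row does not reach is not made up. A row lasts 1/8 s, in which the tool goes at most 62.5 mm and 10.7 degrees, less where a joint would pass 70% of its speed; a pose out of reach is approached as far as the arm can. A call with a number of a shift or a turn outside -1 to 1 is refused whole. A call with a gripper value outside its range is refused whole. The fingers move at their own pace and stop on an object; "squeeze" is the grip in N (left out, the last holds). Time passes only in rows, so rows that do not move let the fingers close. It gives the time, the measured TCP pose, the force and the opening at its end, in the units of the state.
- arm.get_state(): the state, without advancing time (a new reading comes with each control period).
- arm.grab_frame(name): name is "scene" or "top" or "wrist"; returns (picture, depth): 480x640x3 uint8, red, green, blue; 480x640 float32, m along the optical axis (not along the pixel's ray), 0 where there is no reading.
- arm.camera_model(name): a dict with "camera_matrix" (3x3 intrinsics, pixels), "world_from_camera" (4x4, takes a point from camera to world coordinates). Camera axes: x right, y down, z forward; pixel columns grow to the right and rows downward; lengths in m; the calibration is good to about 2 mm. The wrist camera is an equidistant fisheye: a pixel r from the principal point sees the ray r / f radians off the axis. A picture is of the moment at which its call begins: read the wrist's pose just before it. camera_model takes no time and is no camera call; for the wrist camera it gives the pose at the moment of the call.
- arm.job_done(): hands the job in, once; it reports no verdict.
Trained networks look in the newest picture that a camera, given by its name, has taken for a name from the list of things; names that differ only in an ending like _2 or _b are one class to them, and where a whole thing is asked for, a point or a joint stands for the part that bears it (a point fixed in the world has none). Each returns a list of dicts, best first, with "conf" (0 to 1); they miss things now and then, are a little off and sometimes report something else, mostly with a low value. They report only what shows in the picture. A call takes as long as a camera call. They do not tell look-alikes from the thing itself.
- arm.spot_in(camera, query): "point" ([row, column] in pixels, amid what is visible of it).
- arm.landmark_of(camera, query): "point" ([row, column] in pixels: a listed point, or the origin of a listed thing).
The state is a dict: "t": time; "q": joint angles; "qd": joint speeds; "joint_efforts": joint torques, N m; "eef_pos": TCP position; "ee_rot": TCP orientation; "force": force on the tool from outside, world axes, zero at the start; "moment": the same for the moment, N m; "width": finger opening in m.
Only numpy, scipy, OpenCV 4.12 (cv2) and the standard library are available. Lean on these libraries where they do the work, as an engineer would, in place of code of your own. Each camera call takes 0.05 s, during which the arm holds its last target.

## Working session

There is one attempt and no reset: what is moved stays moved. The work goes in short steps, Python scripts to look and compute and a tool call to move; the robot and the scene stay as the last step left them, time stands still between calls to the robot, and variables do not carry over. Pictures are saved under pics/ and viewed, and the job is handed in when it is done.

Besides the shell and the picture viewer there is one more tool, called after "Call:" as name(argument=value, ...), one argument or row to a line, values as JSON. carry_out: Moves the arm, as the interface text tells. Its arguments: {"type":"object","properties":{"targets":{"type":"array"},"squeeze":{"type":"number"}},"required":["targets"]}

```bash
ls; mkdir -p pics; cat > h.py <<'E'
import numpy as np, cv2
from station import arm
def save(img,n): cv2.imwrite('pics/'+n, cv2.cvtColor(img,cv2.COLOR_RGB2BGR))
E
python3 - <<'E'
from h import *
s=arm.get_state(); print({k:np.round(v,3) for k,v in s.items()}); print(arm.grip_depth)
for c in ['scene','top','wrist']:
    m=arm.camera_model(c); print(c,np.round(m['camera_matrix'],1).tolist(),np.round(m['world_from_camera'],3).tolist())
    p,d=arm.grab_frame(c); save(p,c+'0.png'); np.save(c+'0.npy',d); np.save(c+'0p.npy',p)
for q in ['module','spare_module','jig','deck','contact_head','mouth','module_nose']:
    for c in ['top','scene']:
        print(q,c,[(np.round(r['point'],1).tolist(),round(r['conf'],2)) for r in arm.landmark_of(c,q)][:4])
E
```

```text
pics
{'t': np.float64(0.0), 'q': array([ 1.603,  0.359,  0.011, -0.   , -1.224, -0.288]), 'qd': array([ 0.001,  0.   , -0.002, -0.001, -0.   , -0.001]), 'joint_efforts': array([-1.0000e-03, -5.8271e+01,  2.9306e+01,  6.9970e+00,  7.0000e-03,
       -0.0000e+00]), 'eef_pos': array([0.171, 0.653, 0.404]), 'ee_rot': array([ 3.14 , -0.   , -0.256]), 'force': array([ 0.241, -0.505,  0.559]), 'moment': array([-0.031, -0.004, -0.005]), 'width': np.float64(0.088)}
0.1593
scene [[517.1, 0.0, 320.1], [0.0, 517.1, 242.3], [0.0, 0.0, 1.0]] [[0.01, 0.562, -0.827, 1.582], [1.0, 0.004, 0.015, -0.048], [0.012, -0.827, -0.561, 0.741], [0.0, 0.0, 0.0, 1.0]]
top [[511.0, 0.0, 320.1], [0.0, 511.0, 250.8], [0.0, 0.0, 1.0]] [[-0.021, -0.979, 0.202, 0.318], [-1.0, 0.02, -0.007, -0.039], [0.003, -0.202, -0.979, 1.147], [0.0, 0.0, 0.0, 1.0]]
wrist [[371.6, 0.0, 315.4], [0.0, 371.6, 235.8], [0.0, 0.0, 1.0]] [[-0.252, -0.929, -0.271, 0.244], [-0.968, 0.243, 0.068, 0.634], [0.002, 0.279, -0.96, 0.384], [0.0, 0.0, 0.0, 1.0]]
module top [([282.5, 504.1], 0.95), ([235.4, 403.2], 0.88), ([181.9, 434.8], 0.76)]
module scene [([267.7, 232.0], 0.83), ([243.0, 147.5], 0.79), ([299.2, 182.3], 0.6)]
spare_module top [([290.7, 447.0], 0.94)]
spare_module scene [([232.9, 205.3], 0.65)]
jig top [([257.5, 260.1], 0.86)]
jig scene [([249.6, 374.1], 0.78)]
deck top [([258.1, 262.6], 0.77)]
deck scene [([252.9, 370.0], 0.82), ([284.6, 141.9], 0.15)]Traceback (most recent call last):
  File "<stdin>", line 8, in <module>
ValueError: it knows: deck, driver, flux, jig, meter, module, module_nose, mouth, red_driver, spare_module, spool
```

View pics/top0.png

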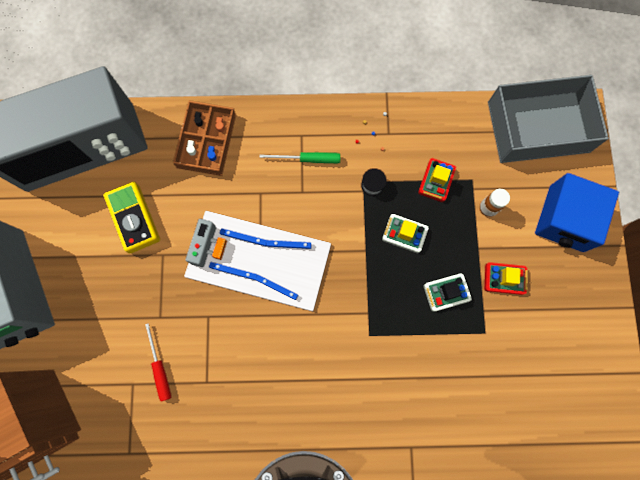

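View pics/scene0.png

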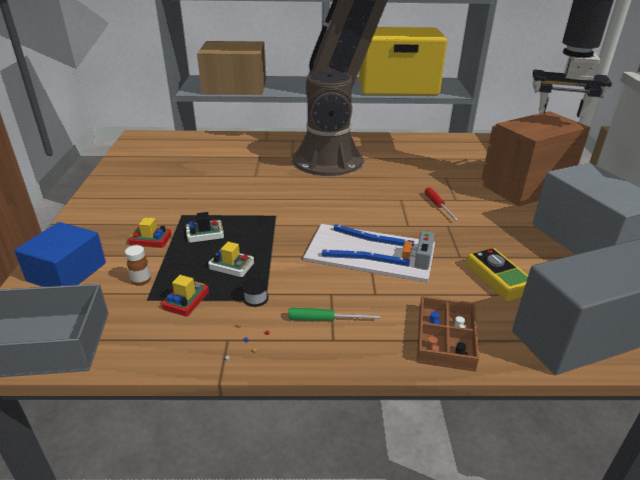

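View pics/wrist0.png

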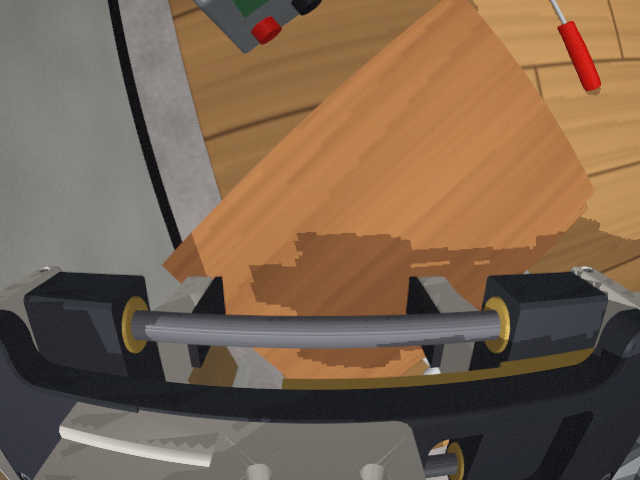

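The top picture shows module-shaped things at (row, col) (235,405) white with yellow, (292,447) white with black, and two red ones at (180,438) and (280,507). Only (235,405) is a white tray with a yellow transformer. I'll confirm it in a crop.

```bash
python3 - <<'E'
from h import *
p=np.load('top0p.npy')
a=cv2.resize(p[200:270,360:450],None,fx=6,fy=6,interpolation=cv2.INTER_CUBIC)
save(a,'crop_mod.png')
b=cv2.resize(p[205:315,175:335],None,fx=5,fy=5,interpolation=cv2.INTER_CUBIC); save(b,'crop_jig.png')
d=np.load('top0.npy')
def cloud(c,d):
    m=arm.camera_model(c);K=m['camera_matrix'];W=m['world_from_camera']
    v,u=np.mgrid[:480,:640]
    P=np.stack([(u-K[0,2])/K[0,0]*d,(v-K[1,2])/K[1,1]*d,d],-1)
    return P@W[:3,:3].T+W[:3,3]
P=cloud('top',d)
for r,c in [(230,409),(245,385),(222,392),(258,262),(250,320),(246,217),(180,438),(280,507),(292,447),(300,400),(262,300)]: print(r,c,np.round(P[r,c],4))
E
```

```text
230 409 [ 0.5851 -0.2434  0.0575]
245 385 [ 0.5639 -0.1964  0.0046]
222 392 [ 0.6144 -0.2131  0.0181]
258 262 [0.5382 0.0844 0.0108]
250 320 [ 0.5531 -0.0473  0.0154]
246 217 [0.5617 0.1809 0.0401]
180 438 [ 0.7038 -0.3184  0.0443]
280 507 [ 0.4705 -0.45    0.0532]
292 447 [ 0.4467 -0.3171  0.058 ]
300 400 [ 0.4374 -0.2243  0.0031]
262 300 [ 0.5274 -0.0015  0.01  ]
```

View pics/crop_mod.png

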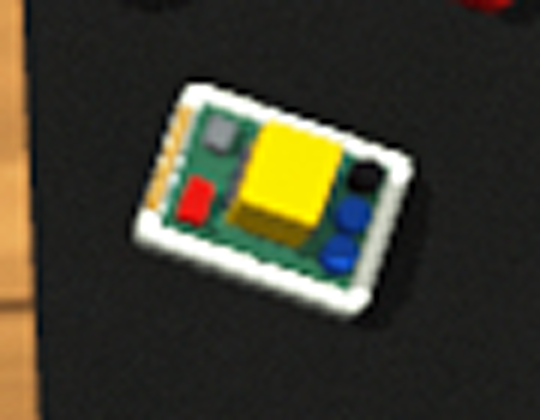

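View pics/crop_jig.png

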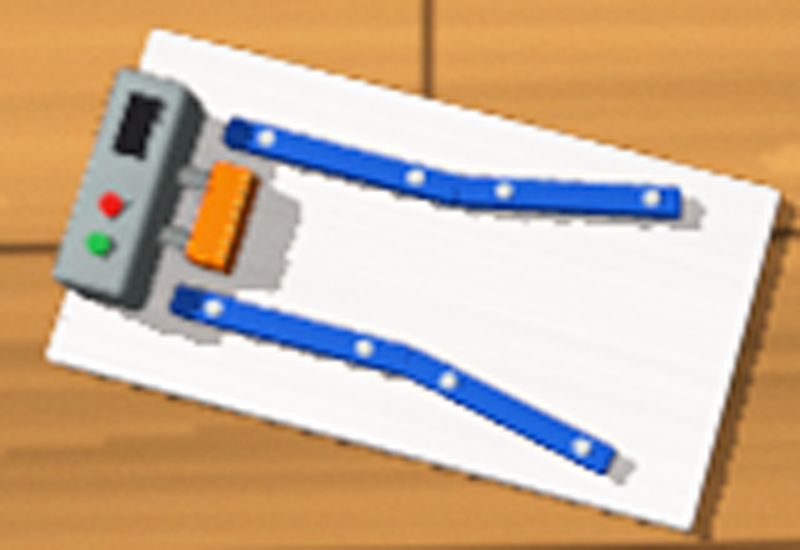

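The crop confirms it: a white tray with a yellow transformer, and its brass edge at the left, facing the jig. In the second crop the jig's head is on the left (orange block at about row 248, col 218 in the full picture) and the mouth on the right. Next I measure both from the two fixed views.

```bash
cat >> h.py <<'E'
def rays(c,uv,m=None):
    m=m or arm.camera_model(c);K=m['camera_matrix'];W=m['world_from_camera']
    uv=np.asarray(uv,float).reshape(-1,2)
    x=(uv[:,0]-K[0,2])/K[0,0]; y=(uv[:,1]-K[1,2])/K[1,1]
    if c=='wrist':
        r=np.hypot(x,y)+1e-12; k=np.sin(r)/r; D=np.stack([x*k,y*k,np.cos(r)],-1)
    else: D=np.stack([x,y,np.ones_like(x)],-1)
    return W[:3,3],D@W[:3,:3].T
def onz(c,uv,z,m=None):
    o,D=rays(c,uv,m); t=(z-o[2])/D[:,2]; return o+D*t[:,None]
def px(c,P,m=None):
    m=m or arm.camera_model(c);K=m['camera_matrix'];W=m['world_from_camera']
    Q=(np.asarray(P).reshape(-1,3)-W[:3,3])@W[:3,:3]
    if c=='wrist':
        r=np.hypot(Q[:,0],Q[:,1]); th=np.arctan2(r,Q[:,2]); k=th/(r+1e-12)
        return np.stack([Q[:,0]*k*K[0,0]+K[0,2],Q[:,1]*k*K[1,1]+K[1,2]],-1)
    return np.stack([Q[:,0]/Q[:,2]*K[0,0]+K[0,2],Q[:,1]/Q[:,2]*K[1,1]+K[1,2]],-1)
def rect(c,mask,z,m=None):
    cs,_=cv2.findContours(mask.astype(np.uint8),cv2.RETR_EXTERNAL,cv2.CHAIN_APPROX_NONE)
    k=max(cs,key=cv2.contourArea)[:,0]
    P=onz(c,k,z,m)[:,:2]
    (cx,cy),(w,h),a=cv2.minAreaRect((P*1000).astype(np.float32))
    return (cx,cy),(w,h),a
E
python3 - <<'E'
from h import *
for c,box,boxm in [('top',(195,325,170,345),(205,260,375,435)),('scene',(220,285,300,440),(235,280,200,262))]:
    p=np.load(c+'0p.npy').astype(int); 
    def cut(m,b):
        o=np.zeros(m.shape,bool); o[b[0]:b[1],b[2]:b[3]]=m[b[0]:b[1],b[2]:b[3]]; return o
    sat=p.max(2)-p.min(2)
    w=cut((p.min(2)>120)&(sat<40),box)
    hsv=cv2.cvtColor(p.astype(np.uint8),cv2.COLOR_RGB2HSV)
    blue=cut((hsv[...,0]>100)&(hsv[...,0]<130)&(hsv[...,1]>120),box)
    j=cv2.morphologyEx((w|blue).astype(np.uint8),cv2.MORPH_CLOSE,np.ones((3,3)))
    print(c,'deck',rect(c,j,0.012))
    mm=cut(((p.min(2)>110)&(sat<50)),boxm)
    mm=cv2.morphologyEx(mm.astype(np.uint8),cv2.MORPH_CLOSE,np.ones((5,5)))
    print('module',[rect(c,mm,z) for z in (0.016,.018)])
    y=cut((hsv[...,0]>24)&(hsv[...,0]<34)&(hsv[...,1]>180)&(hsv[...,2]>(200 if c=='top' else 180)),boxm)
    print('trafo',[rect(c,y,z) for z in (0.056,0.058)])
    o=cut((hsv[...,0]>6)&(hsv[...,0]<18)&(hsv[...,1]>200),(225,270,200,235) if c=='top' else (235,265,395,415))
    print('head',rect(c,o,0.0375))
    for r in arm.landmark_of(c,'module'): print(np.round(onz(c,r['point'][::-1],0.0),3),round(r['conf'],2))
    for q in['module_nose','mouth','jig']:
        for r in arm.landmark_of(c,q): print(q,np.round(onz(c,r['point'][::-1],{'module_nose':.008,'mouth':.012,'jig':0}[q]),3),round(r['conf'],2))
d=np.load('top0.npy')
E
```

```text
top deck ((535.8153076171875, 98.26789093017578), (308.9848327636719, 160.52536010742188), 73.90457153320312)
module [((589.9010009765625, -242.01425170898438), (91.78430938720703, 67.02776336669922), 68.66708374023438), ((589.4202270507812, -241.65621948242188), (91.6220474243164, 66.90927124023438), 68.6671142578125)]
trafo [((589.0725708007812, -241.48097229003906), (30.506834030151367, 31.103660583496094), 69.60616302490234), ((588.5757446289062, -241.11074829101562), (30.450965881347656, 31.04665756225586), 69.60618591308594)]
head ((557.3402709960938, 176.6281280517578), (20.597217559814453, 46.18230056762695), 72.92022705078125)
[[ 0.472 -0.463  0.   ]] 0.95
[[ 0.587 -0.24   0.   ]] 0.88
[[ 0.715 -0.322  0.   ]] 0.76
module_nose [[ 0.663 -0.311  0.008]] 0.85
module_nose [[ 0.61  -0.206  0.008]] 0.68
mouth [[0.539 0.093 0.012]] 0.64
jig [[0.542 0.09  0.   ]] 0.86
scene deck ((523.315673828125, 98.77784729003906), (300.6288757324219, 210.8990020751953), 74.05184173583984)
module [((598.6298828125, -240.30276489257812), (100.47067260742188, 78.92842102050781), 69.02812957763672), ((601.3433837890625, -239.7728271484375), (100.19341278076172, 78.71061706542969), 69.0280532836914)]
trafo [((591.7869262695312, -252.54161071777344), (4.265947341918945, 15.186826705932617), 67.03316497802734), ((594.6790161132812, -251.94496154785156), (4.253479480743408, 15.1424560546875), 67.03353881835938)]
head ((566.1929931640625, 178.48736572265625), (13.515457153320312, 51.5546875), 71.49834442138672)
[[ 0.599 -0.239  0.   ]] 0.83
[[ 0.497 -0.466  0.   ]] 0.79
[[ 0.714 -0.332  0.   ]] 0.6
module_nose [[ 0.605 -0.204  0.008]] 0.86
module_nose [[ 0.673 -0.311  0.008]] 0.86
module_nose [[ 0.474 -0.506  0.008]] 0.78
module_nose [[0.66  0.384 0.008]] 0.74
mouth [[0.515 0.008 0.012]] 0.58
jig [[0.522 0.106 0.   ]] 0.78
```

Measured: module at about (0.589, -0.241) with yaw about 69°, and jig at about (0.534, 0.094) with yaw about 73.5°. I'll turn the tool and go over the jig for a wrist view.

Call:
carry_out(
  targets=[
    [[0, 0, 1, 0, 0, 0, 0.25], [0, 0, 1, 0, 0, 0, 0.25], [0, 0, 1, 0, 0, 0, 0.25], [0, 0, 1, 0, 0, 0, 0.25], [0, 0, 1, 0, 0, 0, 0.25], [0, 0, 1, 0, 0, 0, 0.25], [0, 0, 1, 0, 0, 0, 0.25], [0, 0, 1, 0, 0, 0, 0.25], [0, 0, 1, 0, 0, 0, 0.25], [0, 0, 1, 0, 0, 0, 0.25], [0, 0, 1, 0, 0, 0, 0.25], [0, 0, 1, 0, 0, 0, 0.25], [0, 0, 0, 0.84, -0.98, 0, 0.25], [0, 0, 0, 0.84, -0.98, 0, 0.25], [0, 0, 0, 0.84, -0.98, 0, 0.25], [0, 0, 0, 0.84, -0.98, 0, 0.25], [0, 0, 0, 0.84, -0.98, 0, 0.25], [0, 0, 0, 0.84, -0.98, 0, 0.25], [0, 0, 0, 0.84, -0.98, 0, 0.25], [0, 0, 0, 0.84, -0.98, 0, 0.25]],
  ],
)

```text
t: 3.45
eef_pos: [0.2956, 0.4252, 0.4048]
ee_rot: [3.142, 0.0, -1.931]
force: [0.2, -0.4, 0.0]
width: 0.055
```

Call:
carry_out(
  targets=[
    [[0, 0, 0, 0.84, -0.98, 0, 0.25], [0, 0, 0, 0.84, -0.98, 0, 0.25], [0, 0, 0, 0.84, -0.98, 0, 0.25], [0, 0, 0, 0.84, -0.98, 0, 0.25], [0, 0, 0, 0.84, -0.98, 0, 0.25], [0, 0, 0, 0.84, -0.98, 0, 0.25], [0, 0, 0, 0.84, -0.98, 0, 0.25], [0, 0, 0, 0.84, -0.98, 0, 0.25], [0, 0, 0, 0.84, -0.98, 0, 0.25], [0, 0, 0, 0.84, -0.98, 0, 0.25], [0, 0, 0, 0.84, -0.98, 0, 0.25], [0, 0, 0, 0.84, -0.98, 0, 0.25], [0, 0, 0, 0.84, -0.98, 0, 0.25], [0, 0, 0, 0, 0, 0, 0.25], [0, 0, 0, 0, 0, 0, 0.25]],
  ],
)

```text
t: 5.32
eef_pos: [0.4964, 0.0586, 0.4046]
ee_rot: [3.141, 0.0, -1.932]
force: [0.0, 0.4, 0.3]
width: 0.0547
```

```bash
python3 - <<'E'
from h import *
s=arm.get_state(); print(s['t'],s['eef_pos'],s['ee_rot'],s['force'],s['width'])
m=arm.camera_model('wrist');p,d=arm.grab_frame('wrist'); save(p,'w1.png'); np.savez('w1.npz',p=p,d=d,W=m['world_from_camera'],K=m['camera_matrix'])
for q in ['jig','deck','mouth','module','module_nose']:
    print(q,[(np.round(r['point'],1).tolist(),round(r['conf'],2),np.round(onz('wrist',r['point'][::-1],{'module_nose':.008,'mouth':.012}.get(q,0),m),3).tolist()) for r in arm.landmark_of('wrist',q)])
E
```

```text
5.325 [0.49642185 0.0585933  0.40462378] [ 3.14147520e+00  6.51772649e-05 -1.93211498e+00] [0.02962498 0.44455757 0.3270707 ] 0.05471911499473745
jig [([244.5, 292.8], 0.73, [[0.536, 0.094, 0.0]])]
deck [([245.3, 293.5], 0.84, [[0.535, 0.095, 0.0]])]
mouth [([245.1, 293.1], 0.47, [[0.534, 0.091, 0.012]])]
module []
module_nose [([26.2, 135.6], 0.89, [[0.608, -0.2, 0.008]])]
```

View pics/w1.png

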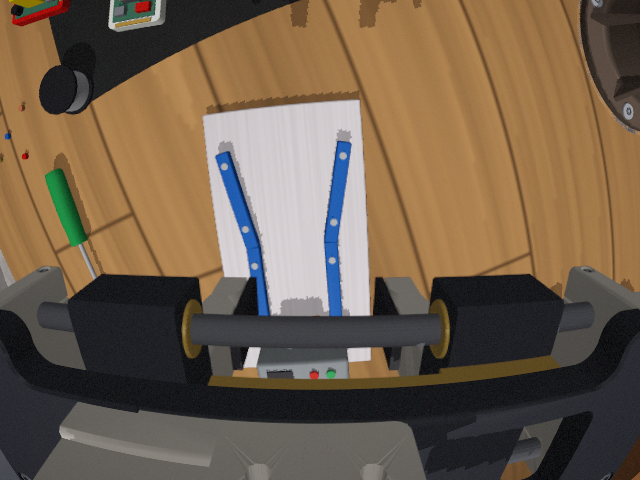

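The wrist picture shows the jig with mouth up: deck rear edge at row about 107, cols 205–358, and rails from about (155,223) and (143,343) converging downward. I'll fit the jig pose to the rails and deck edge in both the wrist and top pictures.

```bash
cat > fit.py <<'E'
from h import *
from scipy.optimize import least_squares
def contour(mask):
    cs,_=cv2.findContours(mask.astype(np.uint8),cv2.RETR_EXTERNAL,cv2.CHAIN_APPROX_NONE)
    return [c[:,0] for c in cs if cv2.contourArea(c)>80]
rail=np.array([[-110,54],[-10,33.2],[100,33.2],[100,47.2],[-10,47.2],[-110,68]],float)/1000
w=np.load('w1.npz'); mw=dict(camera_matrix=w['K'],world_from_camera=w['W'])
data={}
for c,p,b,m in [('wrist',w['p'],(110,268,200,365),mw),('top',np.load('top0p.npy'),(215,308,200,320),arm.camera_model('top'))]:
    hsv=cv2.cvtColor(p,cv2.COLOR_RGB2HSV); q=(hsv[...,0]>100)&(hsv[...,0]<130)&(hsv[...,1]>130)
    o=np.zeros_like(q); o[b[0]:b[1],b[2]:b[3]]=q[b[0]:b[1],b[2]:b[3]]
    pts=np.vstack(contour(o)); 
    if c=='wrist': pts=pts[(pts[:,1]<b[1]-3)]
    data[c]=onz(c,pts,0.026,m)[:,:2]
def segd(P,a,b):
    t=np.clip(((P-a)@(b-a))/((b-a)@(b-a)),0,1); return np.linalg.norm(P-a-t[:,None]*(b-a),axis=1)
def res(x,P):
    c,s=np.cos(x[2]),np.sin(x[2]); L=(P-x[:2])@np.array([[c,-s],[s,c]])
    L[:,1]=abs(L[:,1]); return np.min([segd(L,rail[i],rail[(i+1)%6]) for i in range(6)],0)
for k in data:
    r=least_squares(lambda x:res(x,data[k]),[.535,.095,1.285],loss='soft_l1',f_scale=.002)
    print(k,len(data[k]),np.round(r.x,4),np.degrees(r.x[2]),'rms',np.sqrt(np.mean(r.fun**2)))
# deck rear edge in wrist
print(onz('wrist',[[205,114],[358,100]],0.012,mw))
E
python3 fit.py
```

```text
wrist 499 [0.5342 0.0913 1.2901] 73.91765447754771 rms 0.001303524119855188
top 399 [0.5339 0.0932 1.2889] 73.84587067676841 rms 0.002048152187567574
[[ 0.56759413 -0.07010302  0.012     ]
 [ 0.4193546  -0.02603219  0.012     ]]
```

Call:
carry_out(
  targets=[
    [[0, 0, 0, 0.8, -0.96, 0.4, 0.25], [0, 0, 0, 0.8, -0.96, 0.4, 0.25], [0, 0, 0, 0.8, -0.96, 0.4, 0.25], [0, 0, 0, 0.8, -0.96, 0.4, 0.25], [0, 0, 0, 0.8, -0.96, 0.4, 0.25], [0, 0, 0, 0.8, -0.96, 0.4, 0.25], [0, 0, 0, 0.8, -0.96, 0.4, 0.25], [0, 0, 0, 0.8, -0.96, 0.4, 0.25], [0, 0, 0, 0, 0, 0, 0.25], [0, 0, 0, 0, 0, 0, 0.25]],
  ],
)

```text
t: 6.88
eef_pos: [0.6198, -0.1582, 0.3245]
ee_rot: [3.141, -0.0, -1.931]
force: [-0.3, -0.3, 0.7]
width: 0.0547
```

```bash
python3 - <<'E'
from h import *
s=arm.get_state(); print(s['t'],s['eef_pos'],s['ee_rot'],s['force'],s['width'])
m=arm.camera_model('wrist');p,d=arm.grab_frame('wrist'); save(p,'w2.png'); np.savez('w2.npz',p=p,d=d,W=m['world_from_camera'],K=m['camera_matrix'])
for q in ['module','module_nose']:
    print(q,[(np.round(r['point'],1).tolist(),round(r['conf'],2),np.round(onz('wrist',r['point'][::-1],{'module_nose':.008}.get(q,0),m),3).tolist()) for r in arm.landmark_of('wrist',q)])
print(px('wrist',[[.589,-.241,.056],[.589,-.241,0.]],m))
E
```

```text
6.875 [ 0.61978799 -0.15817619  0.32450693] [ 3.14110187e+00 -1.41512109e-04 -1.93124735e+00] [-0.32936989 -0.34530752  0.69637148] 0.05468059300553753
module [([112.9, 311.9], 0.73, [[0.591, -0.243, 0.0]]), ([86.1, 142.5], 0.65, [[0.717, -0.324, 0.0]])]
module_nose [([80.0, 187.5], 0.88, [[0.675, -0.308, 0.008]]), ([169.6, 311.2], 0.64, [[0.607, -0.2, 0.008]])]
[[314.85744165 110.39434195]
 [314.83928742 114.24426222]]
```

View pics/w2.png

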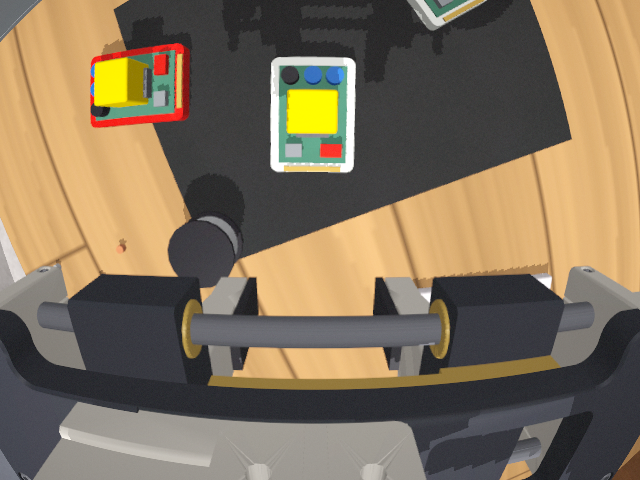

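The module is straight ahead: tray from (57,271) to (172,355), transformer top at about (111,313), nose with its brass edge facing down the picture. Now I measure its heights and centre.

```bash
python3 - <<'E'
from h import *
w=np.load('w2.npz'); m=dict(camera_matrix=w['K'],world_from_camera=w['W']); p=w['p']; 
hsv=cv2.cvtColor(p,cv2.COLOR_RGB2HSV)
def cut(q,b):
    o=np.zeros_like(q); o[b[0]:b[1],b[2]:b[3]]=q[b[0]:b[1],b[2]:b[3]]; return o
y=cut((hsv[...,0]>24)&(hsv[...,0]<34)&(hsv[...,1]>180)&(hsv[...,2]>200),(60,145,275,350))
print(cv2.boundingRect(y.astype(np.uint8)))
t=cut((p.min(2)>110)&(p.max(2).astype(int)-p.min(2)<50),(40,180,262,362))
for z in(.016,.019): print(rect('wrist',cv2.morphologyEx(t.astype(np.uint8),cv2.MORPH_CLOSE,np.ones((5,5))),z,m))
for z in(.056,.059): print(rect('wrist',y,z,m))
d=w['d'];o,D=rays('wrist',[[313,111],[313,70],[320,130],[240,120],[278,110],[390,150]],m)
for (u,v),r in zip([[313,111],[313,70],[320,130],[240,120],[278,110],[390,150]],D):
    cz=r@m['world_from_camera'][:3,2]; print(u,v,np.round(o+r/cz*d[v,u],4))
# triangulate trafo top centre: top view (yellow bright face) vs wrist
pt=np.load('top0p.npy'); h2=cv2.cvtColor(pt,cv2.COLOR_RGB2HSV)
yt=cut((h2[...,0]>24)&(h2[...,0]<34)&(h2[...,1]>180)&(h2[...,2]>200),(205,260,375,435))
c1=cv2.minAreaRect(np.argwhere(y)[:,::-1].astype(np.float32))[0]; c2=cv2.minAreaRect(np.argwhere(yt)[:,::-1].astype(np.float32))[0]
print(c1,c2)
o1,d1=rays('wrist',c1,m);o2,d2=rays('top',c2);A=np.stack([d1[0],-d2[0]],1);s=np.linalg.lstsq(A,o2-o1,rcond=None)[0]
print(o1+s[0]*d1[0],o2+s[1]*d2[0])
E
```

```text
(287, 90, 51, 44)
((590.9010620117188, -241.45254516601562), (91.21904754638672, 65.34459686279297), 68.86322021484375)
((590.9335327148438, -241.311279296875), (90.27204895019531, 64.66622924804688), 68.86323547363281)
((590.9678955078125, -241.13328552246094), (29.0136775970459, 32.97837829589844), 69.0719223022461)
((591.0046997070312, -240.9730987548828), (28.6640567779541, 32.58100891113281), 69.07183074951172)
313 111 [ 0.5903 -0.241   0.0561]
313 70 [ 0.5791 -0.2712  0.0299]
320 130 [ 0.5904 -0.2275  0.0557]
240 120 [ 0.6473 -0.2592  0.0012]
278 110 [ 0.6143 -0.2535  0.018 ]
390 150 [ 0.5411 -0.1927  0.0009]
(311.9999694824219, 111.49998474121094) (407.85003662109375, 228.45001220703125)
[ 0.59095735 -0.24125222  0.05062558] [ 0.59038304 -0.2423829   0.05069212]
```

Call:
carry_out(
  targets=[
    [[0, 0, 0.01, 0.88, -0.02, 0, 0.25], [0, 0, 0.01, 0.88, -0.02, 0, 0.25], [0, 0, 0.01, 0.88, -0.02, 0, 0.25], [0, 0, 0.01, 0.88, -0.02, 0, 0.25], [0, 0, 0, 0, 0, 0, 0.25], [0, 0, 0, 0, 0, 0.8, 0.25], [0, 0, 0, 0, 0, 0.8, 0.25], [0, 0, 0, 0, 0, 0.8, 0.25], [0, 0, 0, 0, 0, 0, 0.25], [0, 0, 0, 0, 0, 0, 0.25]],
  ],
)

```text
t: 8.28
eef_pos: [0.5909, -0.2417, 0.2654]
ee_rot: [-3.141, -0.0, -1.937]
force: [0.7, 0.9, -0.4]
width: 0.0543
```

```bash
python3 - <<'E'
from h import *
s=arm.get_state(); print(s['t'],s['eef_pos'],s['ee_rot'],s['force'],s['width'])
p,d=arm.grab_frame('wrist'); save(p,'w3.png')
E
```

```text
8.275 [ 0.59090263 -0.24172     0.2654089 ] [-3.14077682e+00 -7.59661418e-05 -1.93667968e+00] [ 0.7261929   0.93110071 -0.40484107] 0.05430779045623972
```

View pics/w3.png

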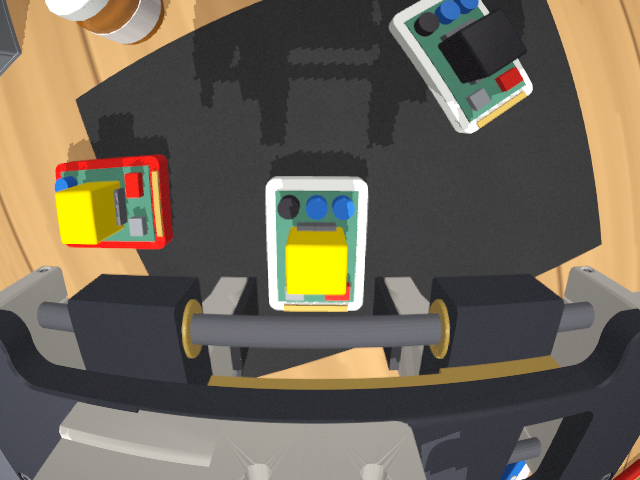

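The jaws straddle the transformer (centre (262,317), finger pads at cols 245 and 387). Going down and gripping.

Call:
carry_out(
  targets=[
    [[0, 0, 0, 0, 0, 0.85, 0.25], [0, 0, 0, 0, 0, 0.85, 0.25], [0, 0, 0, 0, 0, 0.6, 0.25], [0, 0, 0, 0, 0, 0.24, 0.25], [0, 0, 0, 0, 0, 0, 0.25], [0, 0, 0, 0, 0, 0, -1], [0, 0, 0, 0, 0, 0, -1], [0, 0, 0, 0, 0, 0, -1], [0, 0, 0, 0, 0, 0, -1], [0, 0, 0, 0, 0, 0, -1], [0, 0, 0, 0, 0, 0, -1]],
  ],
  squeeze=25,
)

```text
t: 9.7
eef_pos: [0.5907, -0.2416, 0.2017]
ee_rot: [-3.141, 0.0, -1.937]
force: [-0.7, 1.0, 4.9]
width: 0.0334
```

Call:
carry_out(
  targets=[
    [[0, 0, 0, 0, 0, -0.1, -1], [0, 0, 0, 0, 0, -0.2, -1], [0, 0, 0, 0, 0, -0.5, -1], [0, 0, 0, 0, 0, -0.7, -1], [0, 0, 0, 0, 0, -0.7, -1], [0, 0, 0, 0, 0, -0.7, -1], [0, 0, 0, 0, 0, -0.4, -1], [0, 0, 0, 0, 0, 0, -1], [0, 0, 0, 0, 0, 0, -1]],
  ],
)

```text
t: 10.82
eef_pos: [0.5902, -0.2415, 0.2831]
ee_rot: [3.141, -0.0, -1.937]
force: [-0.6, 0.6, -3.5]
width: 0.0339
```

```bash
python3 - <<'E'
from h import *
s=arm.get_state(); print(s['t'],s['eef_pos'],s['ee_rot'],s['force'],s['moment'],s['width'])
y=s['ee_rot'][2]; d=np.array([.5076,.0007])-s['eef_pos'][:2]
print(np.array([np.cos(y),np.sin(y)])@d,np.array([np.sin(y),-np.cos(y)])@d)
p,d=arm.grab_frame('wrist'); save(p,'w4.png')
E
```

```text
10.825 [ 0.59020985 -0.24149448  0.28305952] [ 3.14056946e+00 -6.48787859e-06 -1.93711593e+00] [-0.58314519  0.60898121 -3.51819278] [ 0.12411266 -0.0342537  -0.02136943] 0.03385736241658506
-0.1965360057945112 0.16387846181285554
```

View pics/w4.png

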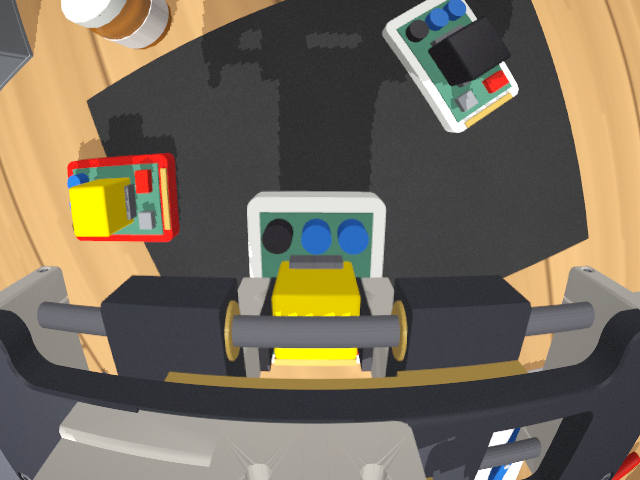

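The module is held level between the pads. Carrying it to the mouth and turning it to the jig's direction.

Call:
carry_out(
  targets=[
    [[0, 0, 0, -0.4, 0.33, 0, -1], [0, 0, 0, -0.79, 0.66, 0, -1], [0, 0, 0, -0.79, 0.66, 0, -1], [0, 0, 0, -0.79, 0.66, 0, -1], [0, 0, 0, -0.79, 0.66, 0, -1], [0, 0, 0, -0.79, 0.66, 0, -1], [0, 0, 0, -0.79, 0.66, 0, -1], [0, 0, 0, -0.79, 0.66, 0, -1], [0, 0, 0, -0.79, 0.66, 0, -1], [0, 0, 0, -0.79, 0.66, 0, -1], [0, 0, 0, -0.35, 0.29, 0, -1], [0, 0, -0.31, 0, 0, 0, -1], [0, 0, -0.3, 0, 0, 0, -1], [0, 0, 0, 0, 0, 0, -1], [0, 0, 0, 0, 0, 0, -1]],
  ],
)

```text
t: 12.75
eef_pos: [0.5077, 0.0005, 0.2836]
ee_rot: [3.141, -0.0, -1.853]
force: [0.1, 0.1, -3.4]
width: 0.034
```

```bash
python3 - <<'E'
from h import *
s=arm.get_state(); print(s['t'],s['eef_pos'],s['ee_rot'],s['force'],s['moment'],s['width'])
y=s['ee_rot'][2]; d=np.array([.5076,.0007])-s['eef_pos'][:2]
print(np.array([np.cos(y),np.sin(y)])@d,np.array([np.sin(y),-np.cos(y)])@d)
p,d=arm.grab_frame('wrist'); save(p,'w5.png')
p,d=arm.grab_frame('scene'); save(cv2.resize(p[160:320,180:460],None,fx=2.8,fy=2.8),'s5.png')
E
```

```text
12.75 [0.50765632 0.00051774 0.28356146] [ 3.14142628e+00 -1.49782720e-04 -1.85280363e+00] [ 0.06227857  0.11793184 -3.40563302] [ 0.08284831 -0.08255501 -0.02832142] 0.034017294814528753
-0.00015938638578355454 0.00010481789500881281
```

View pics/s5.png

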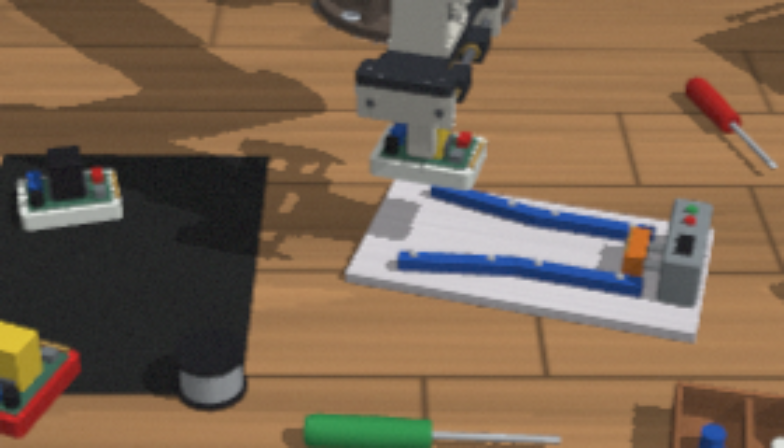

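View pics/w5.png

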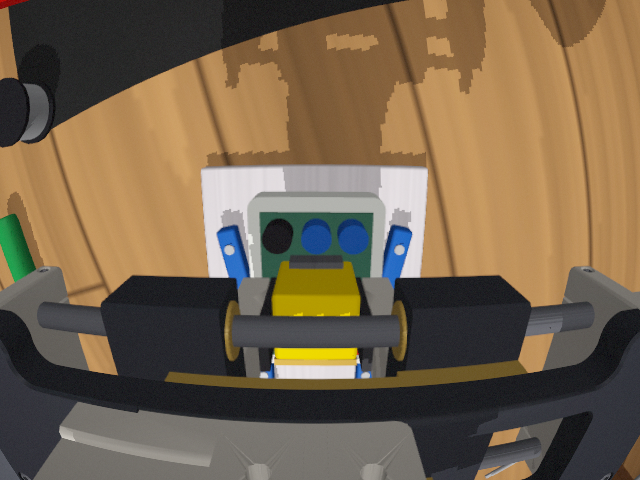

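Centred between the rail ends (cols 230 and 398, module 248–385) and square to the deck. Lowering it now.

Call:
carry_out(
  targets=[
    [[0, 0, 0, 0, 0, 0.7, -1], [0, 0, 0, 0, 0, 0.8, -1], [0, 0, 0, 0, 0, 0.6, -1], [0, 0, 0, 0, 0, 0.4, -1], [0, 0, 0, 0, 0, 0.15, -1], [0, 0, 0, 0, 0, 0, -1], [0, 0, 0, 0, 0, 0, -1]],
  ],
)

```text
t: 13.72
eef_pos: [0.508, 0.0007, 0.2179]
ee_rot: [-3.141, 0.0, -1.852]
force: [-0.2, 0.5, -3.1]
width: 0.0339
```

Call:
carry_out(
  targets=[
    [[0, 0, 0, 0, 0, 0.06, -1], [0, 0, 0, 0, 0, 0.04, -1], [0, 0, 0, 0, 0, 0, -1]],
  ],
)

```text
t: 14.1
eef_pos: [0.5077, 0.0006, 0.2149]
ee_rot: [-3.142, -0.0, -1.852]
force: [0.3, -0.6, -2.4]
width: 0.0341
```

Call:
carry_out(
  targets=[
    [[0, 0, 0, 0, 0, 0.04, -1], [0, 0, 0, 0, 0, 0, -1]],
  ],
)

```text
t: 14.35
eef_pos: [0.5077, 0.0006, 0.2139]
ee_rot: [3.142, -0.0, -1.852]
force: [-0.4, 0.0, -4.0]
width: 0.0342
```

Call:
carry_out(
  targets=[
    [[0, 0, 0, 0, 0, 0.04, -1], [0, 0, 0, 0, 0, 0, -1]],
  ],
)

```text
t: 14.6
eef_pos: [0.5077, 0.0006, 0.2136]
ee_rot: [-3.141, 0.0, -1.851]
force: [-4.3, 0.2, 7.0]
width: 0.0341
```

Touchdown (force went from -3.5 to +7 N). Releasing and rising.

Call:
carry_out(
  targets=[
    [[0, 0, 0, 0, 0, -0.01, 0.2], [0, 0, 0, 0, 0, 0, 0.25], [0, 0, 0, 0, 0, 0, 0.25], [0, 0, 0, 0, 0, 0, 0.25], [0, 0, 0, 0, 0, -0.2, 0.25], [0, 0, 0, 0, 0, -0.7, 0.25], [0, 0, 0, 0, 0, -0.9, 0.25], [0, 0, 0, 0, 0, -0.9, 0.25], [0, 0, 0, 0, 0, -0.9, 0.25], [0, 0, 0, 0, 0, -0.4, -1], [0, 0, 0, 0, 0, 0, -1]],
  ],
)

```text
t: 15.98
eef_pos: [0.5078, 0.0006, 0.3136]
ee_rot: [-3.141, 0.001, -1.852]
force: [0.0, -0.1, 0.2]
width: 0.04
```

```bash
python3 - <<'E'
from h import *
s=arm.get_state(); print(s['t'],s['eef_pos'],s['ee_rot'],s['force'],s['width'])
m=arm.camera_model('wrist');p,d=arm.grab_frame('wrist'); save(p,'w6.png')
hsv=cv2.cvtColor(p,cv2.COLOR_RGB2HSV)
p2,d2=arm.grab_frame('top'); save(cv2.resize(p2[200:320,175:345],None,fx=4,fy=4),'t6.png')
h2=cv2.cvtColor(p2,cv2.COLOR_RGB2HSV)
E
```

```text
15.975 [0.50778559 0.00064879 0.31359971] [-3.14061597e+00  8.39073973e-04 -1.85181302e+00] [ 0.01128497 -0.09350701  0.17332275] 0.040014585044277684
```

View pics/w6.png

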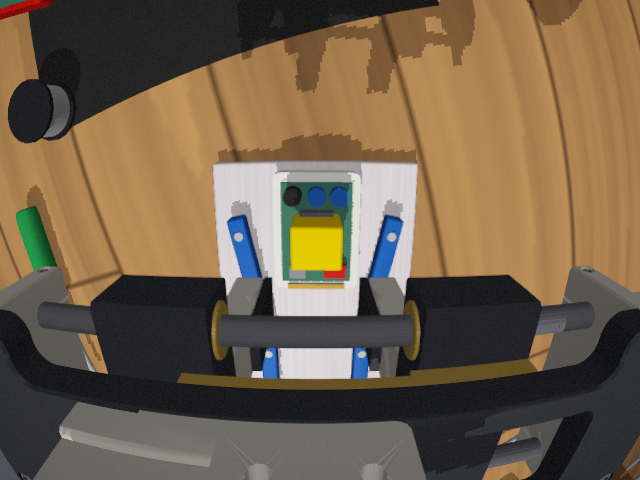

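View pics/t6.png

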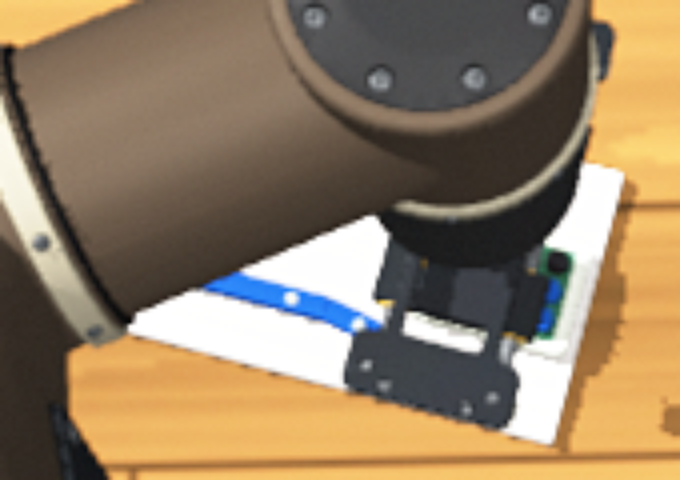

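The module sits in the mouth: (172–288 rows, cols 277–358), centred between the rails. Moving behind it with the jaws shut.

Call:
carry_out(
  targets=[
    [[0, 0, 0, 0.8, 0, 0, -1], [0, 0, 0, 0.8, 0, 0, -1], [0, 0, 0, 0.8, 0, 0, -1], [0, 0, 0, 0.8, 0, 0, -1], [0, 0, 0, 0, 0, 0, -1], [0, 0, 0, 0, 0, 0.8, -1], [0, 0, 0, 0, 0, 0.8, -1], [0, 0, 0, 0, 0, 0.8, -1], [0, 0, 0, 0, 0, 0.8, -1], [0, 0, 0, 0, 0, 0.8, -1], [0, 0, 0, 0, 0, 0.78, -1], [0, 0, 0, 0, 0, 0, -1], [0, 0, 0, 0, 0, 0, -1]],
  ],
)

```text
t: 17.7
eef_pos: [0.4859, -0.0763, 0.1942]
ee_rot: [-3.141, 0.0, -1.852]
force: [-0.1, 0.0, 1.3]
width: 0.0003
```

```bash
cat > st.py <<'E'
from h import *
s=arm.get_state(); J=np.array([.534,.092]);a=1.2895
u=np.array([np.cos(a),np.sin(a)]);v=np.array([-np.sin(a),np.cos(a)])
print('t',s['t'],'jig x,y mm',np.round(1000*np.array([u@(s['eef_pos'][:2]-J),v@(s['eef_pos'][:2]-J)]),2),'z',s['eef_pos'][2],'yaw err',s['ee_rot'][2]+np.pi-a,'F along/side/z',np.round([u@s['force'][:2],v@s['force'][:2],s['force'][2]],2),s['width'])
E
python3 - <<'E'
import st
from h import *
p,d=arm.grab_frame('wrist'); save(p,'w7.png')
p,d=arm.grab_frame('scene'); save(cv2.resize(p[180:300,260:460],None,fx=4,fy=4),'s7.png')
E
```

```text
t 17.7 jig x,y mm [-175.01   -0.52] z 0.19420519150123192 yaw err 0.0004688342623304642 F along/side/z [-0.02  0.11  1.26] 0.00031275671985017884
```

View pics/s7.png

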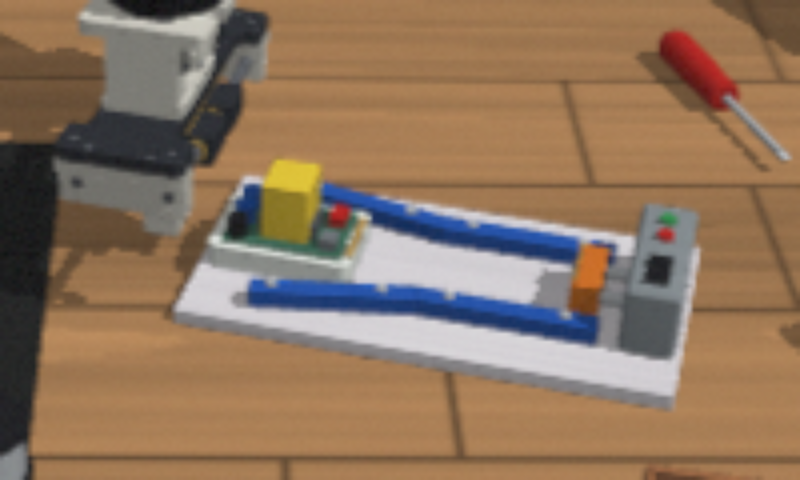

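View pics/w7.png

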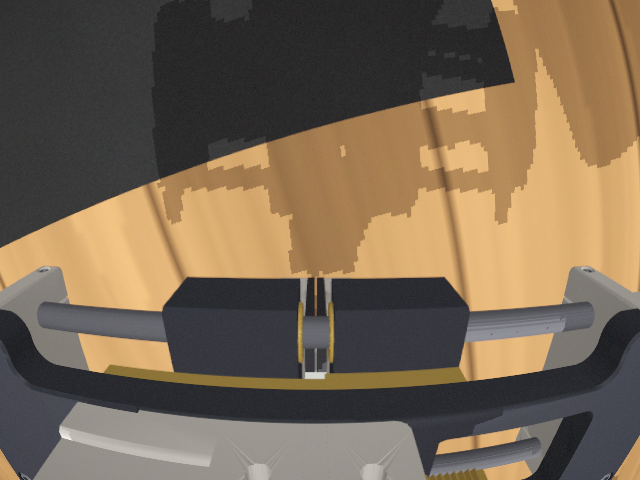

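Call:
carry_out(
  targets=[
    [[0, 0, 0, -0.4, 0, 0, -1], [0, 0, 0, -0.4, 0, 0, -1], [0, 0, 0, -0.1, 0, 0, -1], [0, 0, 0, -0.1, 0, 0, -1], [0, 0, 0, -0.1, 0, 0, -1], [0, 0, 0, -0.1, 0, 0, -1], [0, 0, 0, -0.1, 0, 0, -1]],
  ],
)

```text
t: 18.68
eef_pos: [0.4944, -0.0451, 0.1936]
ee_rot: [3.141, -0.0, -1.852]
force: [-1.6, -3.7, 3.8]
width: 0.0004
```

```bash
python3 st.py
```

```text
t 18.675 jig x,y mm [-1.4272e+02 -1.0000e-02] z 0.1936425093458262 yaw err 0.00014530892927999695 F along/side/z [-4.    0.52  3.78] 0.00043976094534011145
```

Call:
carry_out(
  targets=[
    [[0, 0, 0, -0.15, 0, 0, -1], [0, 0, 0, -0.15, 0, 0, -1], [0, 0, 0, -0.15, 0, 0, -1], [0, 0, 0, -0.15, 0, 0, -1], [0, 0, 0, -0.15, 0, 0, -1], [0, 0, 0, -0.15, 0, 0, -1], [0, 0, 0, -0.15, 0, 0, -1], [0, 0, 0, -0.15, 0, 0, -1], [0, 0, 0, -0.15, 0, 0, -1], [0, 0, 0, -0.15, 0, 0, -1]],
  ],
)

```text
t: 19.92
eef_pos: [0.505, -0.0087, 0.1936]
ee_rot: [3.142, -0.0, -1.852]
force: [-1.4, -3.5, 2.9]
width: 0.0003
```

```bash
python3 - <<'E'
import st
from h import *
p,d=arm.grab_frame('scene'); save(cv2.resize(p[180:300,260:460],None,fx=4,fy=4),'s8.png')
E
```

```text
t 19.925 jig x,y mm [-104.81   -0.13] z 0.19364558157406517 yaw err 0.0004113247235590922 F along/side/z [-3.75  0.41  2.93] 0.00033655902351978833
```

View pics/s8.png

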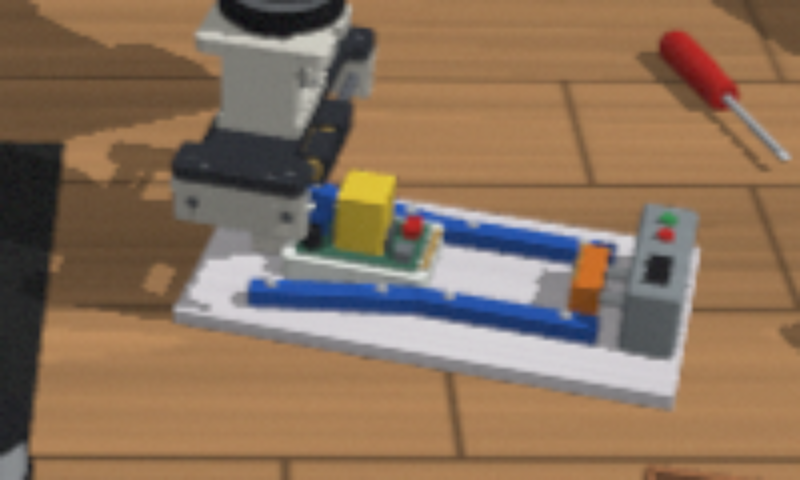

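The module slides straight, with a steady push of about 3.8 N and the nose near the nest entry. I'll slow down into the parallel part.

Call:
carry_out(
  targets=[
    [[0, 0, 0, -0.08, 0, 0, -1], [0, 0, 0, -0.08, 0, 0, -1], [0, 0, 0, -0.08, 0, 0, -1], [0, 0, 0, -0.08, 0, 0, -1], [0, 0, 0, -0.08, 0, 0, -1], [0, 0, 0, -0.08, 0, 0, -1]],
  ],
)

```text
t: 20.72
eef_pos: [0.5083, 0.0027, 0.1936]
ee_rot: [-3.142, 0.0, -1.852]
force: [-0.3, -2.4, 1.2]
width: 0.0005
```

```bash
python3 st.py
```

```text
t 20.725 jig x,y mm [-92.92  -0.14] z 0.19364247819461608 yaw err 0.0003410142475253064 F along/side/z [-2.42 -0.34  1.25] 0.000472559807667185
```

Call:
carry_out(
  targets=[
    [[0, 0, 0, -0.1, 0, 0, -1], [0, 0, 0, -0.1, 0, 0, -1], [0, 0, 0, -0.1, 0, 0, -1], [0, 0, 0, -0.1, 0, 0, -1], [0, 0, 0, -0.1, 0, 0, -1], [0, 0, 0, -0.1, 0, 0, -1]],
  ],
)

```text
t: 21.48
eef_pos: [0.5125, 0.0171, 0.1937]
ee_rot: [-3.142, 0.0, -1.852]
force: [-0.6, -2.2, 0.3]
width: 0.0002
```

```bash
python3 st.py
```

```text
t 21.475 jig x,y mm [-77.91  -0.13] z 0.19365036361117494 yaw err 0.0003246187471730444 F along/side/z [-2.3  -0.08  0.29] 0.00019440369246536917
```

Call:
carry_out(
  targets=[
    [[0, 0, 0, -0.1, 0, 0, -1], [0, 0, 0, -0.1, 0, 0, -1], [0, 0, 0, -0.1, 0, 0, -1], [0, 0, 0, -0.1, 0, 0, -1], [0, 0, 0, -0.1, 0, 0, -1], [0, 0, 0, -0.1, 0, 0, -1]],
  ],
)

```text
t: 22.22
eef_pos: [0.5167, 0.0315, 0.1937]
ee_rot: [-3.142, 0.0, -1.852]
force: [0.4, -2.9, -1.3]
width: 0.0005
```

```bash
python3 - <<'E'
import st
from h import *
p,d=arm.grab_frame('scene'); save(cv2.resize(p[180:300,260:460],None,fx=4,fy=4),'s9.png')
E
```

```text
t 22.225 jig x,y mm [-62.91  -0.17] z 0.19365922755356568 yaw err 0.00032905724293064154 F along/side/z [-2.69 -1.22 -1.3 ] 0.00048195245001602836
```

View pics/s9.png

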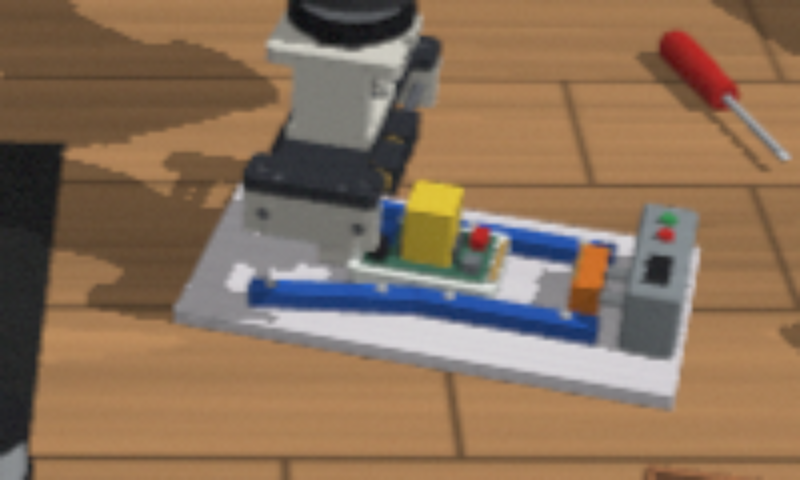

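Call:
carry_out(
  targets=[
    [[0, 0, 0, -0.1, 0, 0, -1], [0, 0, 0, -0.1, 0, 0, -1], [0, 0, 0, -0.1, 0, 0, -1], [0, 0, 0, -0.1, 0, 0, -1], [0, 0, 0, -0.1, 0, 0, -1], [0, 0, 0, -0.1, 0, 0, -1], [0, 0, 0, -0.1, 0, 0, -1], [0, 0, 0, -0.1, 0, 0, -1]],
  ],
)

```text
t: 23.28
eef_pos: [0.5223, 0.0507, 0.1937]
ee_rot: [-3.141, 0.0, -1.852]
force: [1.2, -4.4, -0.7]
width: 0.0008
```

```bash
python3 st.py
```

```text
t 23.275 jig x,y mm [-42.93  -0.2 ] z 0.19372275717867155 yaw err 0.0003337834446475174 F along/side/z [-3.87 -2.32 -0.65] 0.0007751241451122783
```

Call:
carry_out(
  targets=[
    [[0, 0, 0, -0.06, 0, 0, -1], [0, 0, 0, -0.06, 0, 0, -1], [0, 0, 0, -0.06, 0, 0, -1], [0, 0, 0, -0.06, 0, 0, -1], [0, 0, 0, -0.06, 0, 0, -1], [0, 0, 0, -0.06, 0, 0, -1]],
  ],
)

```text
t: 24.02
eef_pos: [0.5247, 0.0592, 0.1937]
ee_rot: [-3.141, -0.0, -1.852]
force: [2.3, -4.7, -0.5]
width: 0.0005
```

```bash
python3 - <<'E'
import st
from h import *
p,d=arm.grab_frame('scene'); save(cv2.resize(p[200:290,360:450],None,fx=6,fy=6,interpolation=cv2.INTER_CUBIC),'s10.png')
E
```

```text
t 24.025 jig x,y mm [-34.05  -0.18] z 0.19371113583276903 yaw err 0.00038667666914316 F along/side/z [-3.85 -3.5  -0.54] 0.0004854177675865516
```

View pics/s10.png

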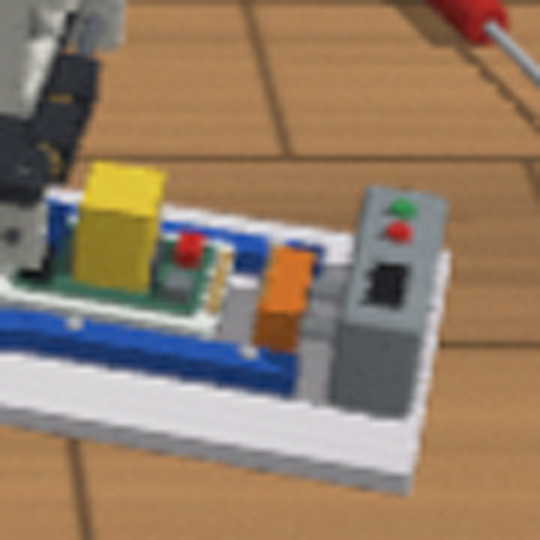

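There's a side force building up (-3.5 N, the +y rail pushing back), so I'll trim the push sideways a little.

Call:
carry_out(
  targets=[
    [[0, 0, 0, -0.02, -0.02, 0, -1], [0, 0, 0, -0.02, -0.02, 0, -1], [0, 0, 0, 0, 0, 0, -1]],
  ],
)

```text
t: 24.45
eef_pos: [0.5255, 0.0598, 0.1935]
ee_rot: [3.141, -0.001, -1.852]
force: [-2.7, -2.4, 3.1]
width: 0.0007
```

```bash
python3 st.py
```

```text
t 24.45 jig x,y mm [-33.28  -0.75] z 0.1935357968602914 yaw err 0.0002378030091421124 F along/side/z [-3.03  1.89  3.13] 0.0006928766254811349
```

Call:
carry_out(
  targets=[
    [[0, 0, 0, -0.04, 0.01, 0, -1], [0, 0, 0, -0.04, 0, 0, -1], [0, 0, 0, -0.04, 0, 0, -1], [0, 0, 0, -0.04, 0, 0, -1], [0, 0, 0, -0.04, 0, 0, -1]],
  ],
)

```text
t: 25.08
eef_pos: [0.5271, 0.065, 0.1936]
ee_rot: [-3.141, 0.0, -1.852]
force: [0.1, -1.9, -1.8]
width: 0.0004
```

```bash
python3 st.py
```

```text
t 25.075 jig x,y mm [-27.89  -0.9 ] z 0.1936105341973791 yaw err 0.0003943575486613504 F along/side/z [-1.83 -0.65 -1.83] 0.0003735096000466308
```

Call:
carry_out(
  targets=[
    [[0, 0, 0, -0.04, 0, 0, -1], [0, 0, 0, -0.04, 0, 0, -1], [0, 0, 0, -0.04, 0, 0, -1]],
  ],
)

```text
t: 25.45
eef_pos: [0.5279, 0.0677, 0.1937]
ee_rot: [-3.142, 0.0, -1.852]
force: [-0.9, -1.7, -1.3]
width: 0.0005
```

```bash
python3 - <<'E'
import st
from h import *
p,d=arm.grab_frame('scene'); save(cv2.resize(p[200:290,360:450],None,fx=6,fy=6,interpolation=cv2.INTER_CUBIC),'s11.png')
E
```

```text
t 25.45 jig x,y mm [-24.99  -0.88] z 0.1936557113252544 yaw err 0.0004199844418499854 F along/side/z [-1.87  0.35 -1.26] 0.000535084660337228
```

View pics/s11.png

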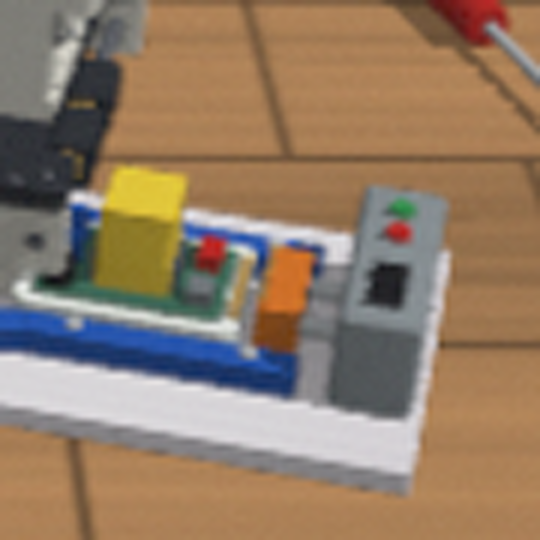

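Side force is gone and the nose is about 3 mm short of the head. Continuing in small steps.

Call:
carry_out(
  targets=[
    [[0, 0, 0, -0.04, 0, 0, -1], [0, 0, 0, -0.04, 0, 0, -1], [0, 0, 0, -0.04, 0, 0, -1]],
  ],
)

```text
t: 25.88
eef_pos: [0.5287, 0.0706, 0.1937]
ee_rot: [3.142, -0.0, -1.852]
force: [-0.7, -1.4, -0.4]
width: 0.0004
```

```bash
python3 st.py
```

```text
t 25.875 jig x,y mm [-22.06  -0.86] z 0.19366783824817313 yaw err 0.0003246019285565449 F along/side/z [-1.56  0.27 -0.41] 0.0004046611727680448
```

Call:
carry_out(
  targets=[
    [[0, 0, 0, -0.03, 0, 0, -1], [0, 0, 0, -0.03, 0, 0, -1]],
  ],
)

```text
t: 26.12
eef_pos: [0.5291, 0.072, 0.1937]
ee_rot: [-3.142, -0.0, -1.852]
force: [-0.4, -1.7, -0.2]
width: 0.0008
```

```bash
python3 st.py
```

```text
t 26.125 jig x,y mm [-20.53  -0.87] z 0.19367658786815073 yaw err 0.00041939258598744367 F along/side/z [-1.74 -0.08 -0.17] 0.000816463159517602
```

Call:
carry_out(
  targets=[
    [[0, 0, 0, -0.03, 0, 0, -1], [0, 0, 0, -0.03, 0, 0, -1]],
  ],
)

```text
t: 26.38
eef_pos: [0.5295, 0.0735, 0.1936]
ee_rot: [3.142, -0.0, -1.852]
force: [-0.4, -2.3, -0.8]
width: 0.0007
```

```bash
python3 st.py
```

```text
t 26.375 jig x,y mm [-19.06  -0.84] z 0.19364693743247222 yaw err 0.0003444451678122906 F along/side/z [-2.29 -0.28 -0.82] 0.0006710217291713749
```

Call:
carry_out(
  targets=[
    [[0, 0, 0, -0.03, 0, 0, -1], [0, 0, 0, -0.03, 0, 0, -1]],
  ],
)

```text
t: 26.62
eef_pos: [0.5296, 0.0741, 0.1937]
ee_rot: [3.141, -0.002, -1.852]
force: [-0.5, -9.4, 2.3]
width: 0.0003
```

```bash
python3 - <<'E'
import st
from h import *
p,d=arm.grab_frame('scene'); save(cv2.resize(p[220:280,380:440],None,fx=9,fy=9,interpolation=cv2.INTER_CUBIC),'s12.png')
E
```

```text
t 26.625 jig x,y mm [-18.42  -0.76] z 0.19365162606198932 yaw err 0.0003647142125240421 F along/side/z [-9.13 -2.11  2.26] 0.0003358009553575932
```

View pics/s12.png

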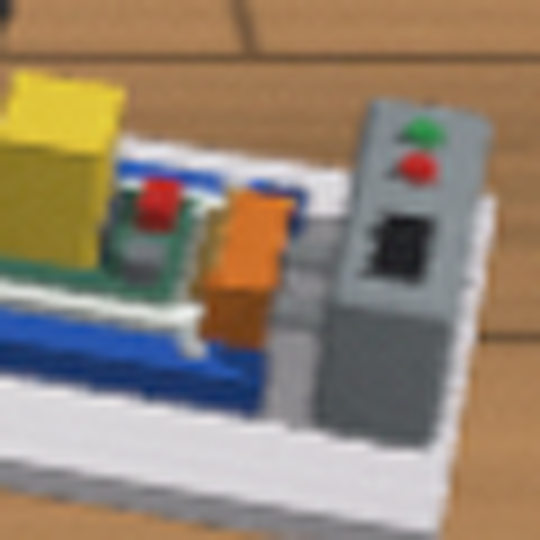

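Contact with the head at tool x about -18.5 mm; the head must travel at least 8 mm from here. I'll push on slowly.

Call:
carry_out(
  targets=[
    [[0, 0, 0, -0.02, -0.004, 0, -1], [0, 0, 0, -0.02, -0.004, 0, -1], [0, 0, 0, -0.02, 0, 0, -1]],
  ],
)

```text
t: 27.05
eef_pos: [0.5299, 0.075, 0.1937]
ee_rot: [3.14, -0.003, -1.852]
force: [-1.2, -9.5, 3.2]
width: 0.0005
```

```bash
python3 st.py
```

```text
t 27.05 jig x,y mm [-17.51  -0.78] z 0.19365041924204957 yaw err -3.31045386385842e-05 F along/side/z [-9.45 -1.51  3.23] 0.0005428034139497751
```

Call:
carry_out(
  targets=[
    [[0, 0, 0, -0.02, 0, 0, -1], [0, 0, 0, -0.02, 0, 0, -1]],
  ],
)

```text
t: 27.3
eef_pos: [0.5301, 0.0759, 0.1936]
ee_rot: [3.14, -0.003, -1.852]
force: [-1.6, -10.5, 4.4]
width: 0.0005
```

```bash
python3 st.py
```

```text
t 27.3 jig x,y mm [-16.54  -0.77] z 0.19364946846121947 yaw err -0.00010502620197816448 F along/side/z [-10.53  -1.33   4.38] 0.000459217372176084
```

Call:
carry_out(
  targets=[
    [[0, 0, 0, -0.02, 0, 0, -1], [0, 0, 0, -0.02, 0, 0, -1], [0, 0, 0, -0.02, 0, 0, -1]],
  ],
)

```text
t: 27.68
eef_pos: [0.5306, 0.0773, 0.1937]
ee_rot: [3.14, -0.003, -1.852]
force: [-0.9, -9.6, 3.6]
width: 0.0004
```

```bash
python3 st.py
```

```text
t 27.675 jig x,y mm [-15.04  -0.76] z 0.19366146852924782 yaw err -7.656168584868617e-05 F along/side/z [-9.51 -1.8   3.6 ] 0.0003901815139399037
```

Call:
carry_out(
  targets=[
    [[0, 0, 0, -0.02, 0, 0, -1], [0, 0, 0, -0.02, 0, 0, -1], [0, 0, 0, -0.02, 0, 0, -1]],
  ],
)

```text
t: 28.05
eef_pos: [0.531, 0.0787, 0.1937]
ee_rot: [3.14, -0.003, -1.852]
force: [-1.7, -10.3, 4.3]
width: 0.0004
```

```bash
python3 - <<'E'
import st
from h import *
p,d=arm.grab_frame('scene'); save(cv2.resize(p[220:280,380:440],None,fx=9,fy=9,interpolation=cv2.INTER_CUBIC),'s13.png')
E
```

```text
t 28.05 jig x,y mm [-13.58  -0.76] z 0.19365292342892562 yaw err -8.726330866459797e-05 F along/side/z [-10.41  -1.19   4.34] 0.00036263626732317044
```

View pics/s13.png

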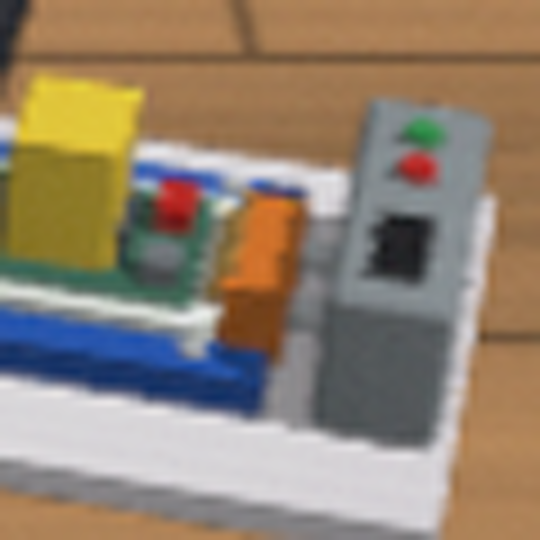

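The head is being driven back (gap to the housing is shrinking), at a steady force near 10 N. Continuing in finer steps.

Call:
carry_out(
  targets=[
    [[0, 0, 0, -0.02, 0, 0, -1], [0, 0, 0, -0.02, 0, 0, -1]],
  ],
)

```text
t: 28.35
eef_pos: [0.5312, 0.0797, 0.1937]
ee_rot: [3.14, -0.003, -1.852]
force: [-1.5, -9.4, 4.7]
width: 0.0003
```

Call:
carry_out(
  targets=[
    [[0, 0, 0, -0.01, 0, 0, -1], [0, 0, 0, -0.01, 0, 0, -1], [0, 0, 0, -0.01, 0, 0, -1]],
  ],
)

```text
t: 28.72
eef_pos: [0.5315, 0.0804, 0.1937]
ee_rot: [3.14, -0.003, -1.852]
force: [-1.0, -9.8, 3.4]
width: 0.0005
```

```bash
python3 st.py
```

```text
t 28.725 jig x,y mm [-11.81  -0.77] z 0.19366157809271747 yaw err -9.666809691677436e-05 F along/side/z [-9.68 -1.77  3.37] 0.00047902370069679255
```

Call:
carry_out(
  targets=[
    [[0, 0, 0, -0.01, 0, 0, -1], [0, 0, 0, -0.01, 0, 0, -1], [0, 0, 0, -0.01, 0, 0, -1]],
  ],
)

```text
t: 29.1
eef_pos: [0.5317, 0.0811, 0.1937]
ee_rot: [3.14, -0.003, -1.852]
force: [-1.1, -9.1, 3.2]
width: 0.0005
```

```bash
python3 st.py
```

```text
t 29.1 jig x,y mm [-11.08  -0.78] z 0.19365843933460108 yaw err -0.00014800505944334574 F along/side/z [-9.05 -1.45  3.22] 0.0004695869485607493
```

Call:
carry_out(
  targets=[
    [[0, 0, 0, -0.01, 0, 0, -1], [0, 0, 0, -0.01, 0, 0, -1]],
  ],
)

```text
t: 29.35
eef_pos: [0.5318, 0.0816, 0.1937]
ee_rot: [3.14, -0.003, -1.852]
force: [-1.4, -9.8, 3.5]
width: 0.0005
```

Call:
carry_out(
  targets=[
    [[0, 0, 0, -0.01, 0, 0, -1], [0, 0, 0, -0.01, 0, 0, -1]],
  ],
)

```text
t: 29.6
eef_pos: [0.5319, 0.0821, 0.1937]
ee_rot: [3.14, -0.003, -1.852]
force: [-0.1, -9.7, 3.5]
width: 0.0005
```

Call:
carry_out(
  targets=[
    [[0, 0, 0, -0.01, 0, 0, -1], [0, 0, 0, -0.01, 0, 0, -1]],
  ],
)

```text
t: 29.85
eef_pos: [0.5321, 0.0826, 0.1937]
ee_rot: [3.14, -0.003, -1.852]
force: [-1.4, -8.9, 3.4]
width: 0.0004
```

```bash
python3 st.py
```

```text
t 29.85 jig x,y mm [-9.57 -0.77] z 0.19366343870587815 yaw err -0.0001727662514448003 F along/side/z [-8.98 -1.09  3.39] 0.0003964563201845343
```

Call:
carry_out(
  targets=[
    [[0, 0, 0, -0.01, 0, 0, -1], [0, 0, 0, -0.01, 0, 0, -1]],
  ],
)

```text
t: 30.1
eef_pos: [0.5322, 0.0831, 0.1937]
ee_rot: [3.14, -0.003, -1.852]
force: [-1.5, -9.5, 3.8]
width: 0.0006
```

Call:
carry_out(
  targets=[
    [[0, 0, 0, -0.01, 0, 0, -1], [0, 0, 0, -0.01, 0, 0, -1]],
  ],
)

```text
t: 30.35
eef_pos: [0.5324, 0.0835, 0.1937]
ee_rot: [3.14, -0.003, -1.852]
force: [-0.8, -10.0, 4.6]
width: 0.0005
```

Call:
carry_out(
  targets=[
    [[0, 0, 0, -0.01, 0, 0, -1], [0, 0, 0, -0.01, 0, 0, -1]],
  ],
)

```text
t: 30.6
eef_pos: [0.5324, 0.0837, 0.1937]
ee_rot: [3.14, -0.003, -1.852]
force: [-0.3, -13.4, 5.0]
width: 0.0
```

```bash
python3 - <<'E'
import st
from h import *
p,d=arm.grab_frame('scene'); save(cv2.resize(p[220:280,380:440],None,fx=9,fy=9,interpolation=cv2.INTER_CUBIC),'s14.png')
E
```

```text
t 30.6 jig x,y mm [-8.38 -0.78] z 0.19366908181901552 yaw err -7.969801195151227e-05 F along/side/z [-13.    -3.4    4.99] 3.1613234542883755e-05
```

View pics/s14.png

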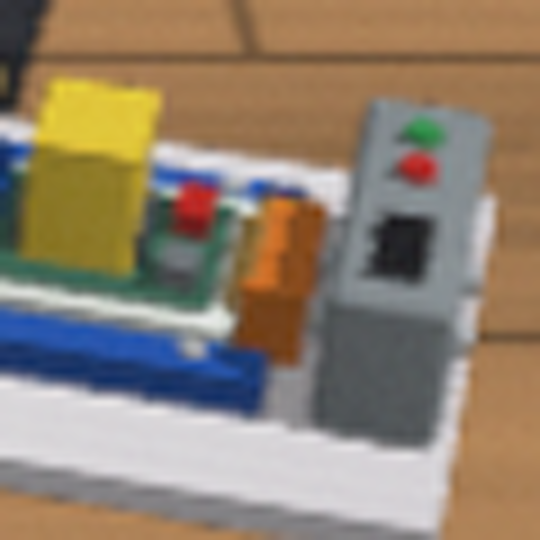

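The stop is reached: motion stopped and force rose to 13 N. Adding a little, then holding.

Call:
carry_out(
  targets=[
    [[0, 0, 0, -0.006, -0.004, 0, -1], [0, 0, 0, 0, 0, 0, -1]],
  ],
)

```text
t: 30.9
eef_pos: [0.5325, 0.0837, 0.1937]
ee_rot: [3.14, -0.004, -1.852]
force: [-0.9, -12.4, 4.5]
width: 0.0004
```

```bash
python3 st.py
```

```text
t 30.9 jig x,y mm [-8.36 -0.81] z 0.19365739447488145 yaw err -0.00016883665197098274 F along/side/z [-12.12  -2.59   4.51] 0.0004266833873089048
```

Call:
carry_out(
  targets=[
    [[0, 0, 0, -0.008, 0, 0, -1], [0, 0, 0, 0, 0, 0, -1]],
  ],
)

```text
t: 31.15
eef_pos: [0.5325, 0.0838, 0.1936]
ee_rot: [3.139, -0.004, -1.852]
force: [-0.6, -13.2, 5.9]
width: 0.0004
```

```bash
python3 st.py
```

```text
t 31.15 jig x,y mm [-8.3  -0.82] z 0.19364976033619974 yaw err -0.00021935373830750393 F along/side/z [-12.82  -3.05   5.88] 0.00043084364190049845
```

Call:
carry_out(
  targets=[
    [[0, 0, 0, -0.004, 0, 0, -1], [0, 0, 0, 0, 0, 0, -1]],
  ],
)

```text
t: 31.4
eef_pos: [0.5325, 0.0838, 0.1937]
ee_rot: [3.139, -0.004, -1.852]
force: [-2.0, -14.3, 5.8]
width: 0.0001
```

```bash
python3 st.py
```

```text
t 31.4 jig x,y mm [-8.29 -0.81] z 0.19368266034603115 yaw err -0.0002349803045988974 F along/side/z [-14.33  -2.04   5.76] 9.806664600817014e-05
```

Call:
carry_out(
  targets=[
    [[0, 0, 0, -0.01, 0, 0, -1], [0, 0, 0, 0, 0, 0, -1], [0, 0, 0, 0, 0, 0, -1]],
  ],
)

```text
t: 31.78
eef_pos: [0.5325, 0.0839, 0.1936]
ee_rot: [3.139, -0.004, -1.852]
force: [-0.7, -13.7, 6.8]
width: 0.0003
```

```bash
python3 st.py
```

```text
t 31.775 jig x,y mm [-8.21 -0.82] z 0.19363950689070838 yaw err -0.00028284342562434617 F along/side/z [-13.31  -3.12   6.77] 0.0002879720190841243
```

Call:
carry_out(
  targets=[
    [[0, 0, 0, 0, 0, 0, -1], [0, 0, 0, 0, 0, 0, -1], [0, 0, 0, 0, 0, 0, -1]],
  ],
)

```text
t: 32.15
eef_pos: [0.5325, 0.0839, 0.1937]
ee_rot: [3.139, -0.004, -1.852]
force: [-0.9, -14.6, 5.4]
width: 0.0007
```

```bash
python3 st.py
```

```text
t 32.15 jig x,y mm [-8.19 -0.83] z 0.19366541212914407 yaw err -0.00022011954125389366 F along/side/z [-14.31  -3.16   5.39] 0.0006813441627735729
```

Call:
carry_out(
  targets=[
    [[0, 0, 0, -0.01, 0, 0, -1], [0, 0, 0, 0, 0, 0, -1], [0, 0, 0, 0, 0, 0, -1]],
  ],
)

```text
t: 32.52
eef_pos: [0.5325, 0.084, 0.1936]
ee_rot: [3.139, -0.005, -1.852]
force: [-0.9, -16.6, 5.2]
width: 0.0002
```

```bash
python3 st.py
```

```text
t 32.525 jig x,y mm [-8.12 -0.82] z 0.19363866706285904 yaw err -0.0003211987489921686 F along/side/z [-16.2   -3.74   5.23] 0.00019174764923441073
```

Call:
carry_out(
  targets=[
    [[0, 0, 0, 0, 0, 0, -1], [0, 0, 0, 0, 0, 0, -1], [0, 0, 0, 0, 0, 0, -1], [0, 0, 0, 0, 0, 0, -1]],
  ],
)

```text
t: 33.02
eef_pos: [0.5325, 0.084, 0.1937]
ee_rot: [3.139, -0.005, -1.852]
force: [-1.3, -15.1, 6.7]
width: 0.0003
```

Call:
carry_out(
  targets=[
    [[0, 0, 0, 0, 0, 0, -1], [0, 0, 0, 0, 0, 0, -1], [0, 0, 0, 0, 0, 0, -1], [0, 0, 0, 0, 0, 0, -1]],
  ],
)

```text
t: 33.52
eef_pos: [0.5325, 0.084, 0.1937]
ee_rot: [3.139, -0.005, -1.852]
force: [-1.1, -16.2, 6.0]
width: 0.0004
```

```bash
python3 - <<'E'
import st
from h import *
p,d=arm.grab_frame('scene'); save(cv2.resize(p[220:280,370:440],None,fx=9,fy=9,interpolation=cv2.INTER_CUBIC),'s15.png')
E
```

```text
t 33.525 jig x,y mm [-8.12 -0.84] z 0.19365111339068475 yaw err -0.00028778057720457717 F along/side/z [-15.83  -3.39   5.95] 0.00039833828700420093
```

View pics/s15.png

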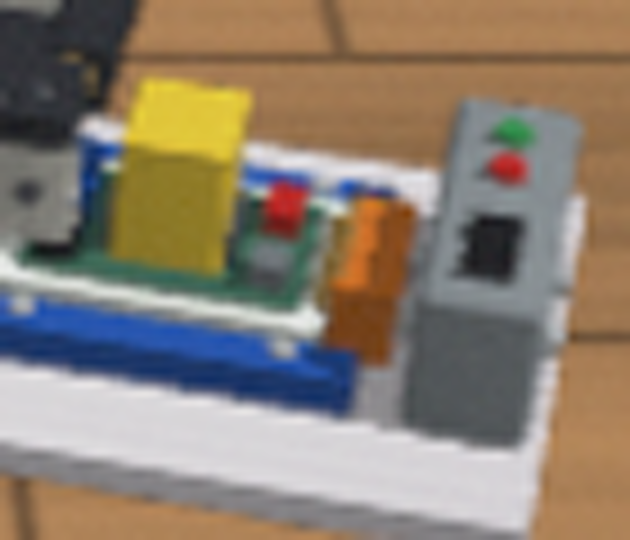

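Pressed for over 1 s at about 15.5 N at the wrist, and the nose at about 91 mm matches the end of the stated home range. Backing off and rising clear.

Call:
carry_out(
  targets=[
    [[0, 0, 0, 0.02, 0, 0, -1], [0, 0, 0, 0.04, 0, 0, -1], [0, 0, 0, 0.1, 0, 0, -1], [0, 0, 0, 0.4, 0, 0, -1], [0, 0, 0, 0.6, 0, 0, -1], [0, 0, 0, 0, 0, -0.4, -1], [0, 0, 0, 0, 0, -0.9, -1], [0, 0, 0, 0, 0, -0.9, -1], [0, 0, 0, 0, 0, -0.9, -1], [0, 0, 0, 0, 0, -0.9, -1], [0, 0, 0, -0.9, 0, -0.4, -1], [0, 0, 0, -0.9, 0, 0, -1], [0, 0, 0, -0.5, 0, 0, -1], [0, 0, 0, 0, 0, 0, -1], [0, 0, 0, 0, 0, 0, -1]],
  ],
)

```text
t: 35.45
eef_pos: [0.5411, 0.1136, 0.3028]
ee_rot: [3.14, -0.001, -1.851]
force: [-0.6, 0.0, 0.4]
width: 0.0004
```

```bash
python3 - <<'E'
import st
from h import *
m=arm.camera_model('wrist');p,d=arm.grab_frame('wrist'); save(p,'w16.png'); np.savez('w16.npz',p=p,W=m['world_from_camera'],K=m['camera_matrix'])
p,d=arm.grab_frame('scene'); save(cv2.resize(p[200:290,340:450],None,fx=7,fy=6.5,interpolation=cv2.INTER_CUBIC),'s16.png')
E
```

```text
t 35.45 jig x,y mm [22.73 -0.87] z 0.3028373556277201 yaw err 0.000667612741382273 F along/side/z [-0.16  0.6   0.44] 0.00035001065159037453
```

View pics/s16.png

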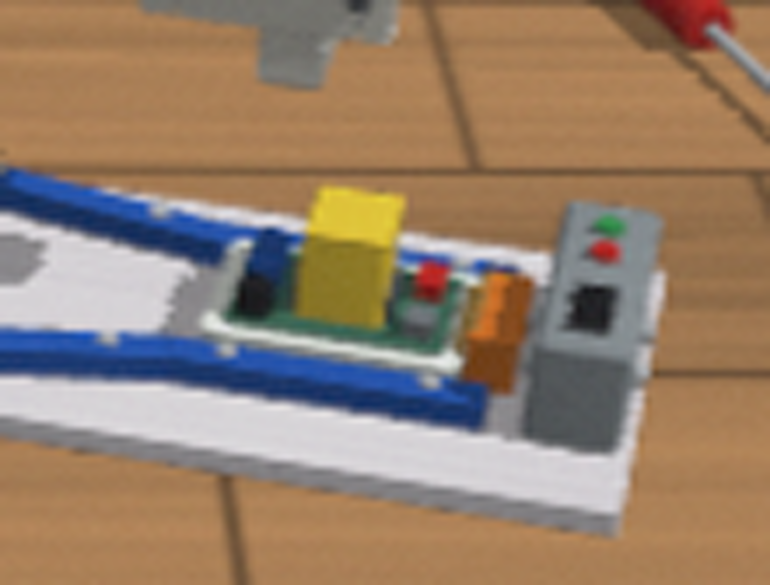

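View pics/w16.png

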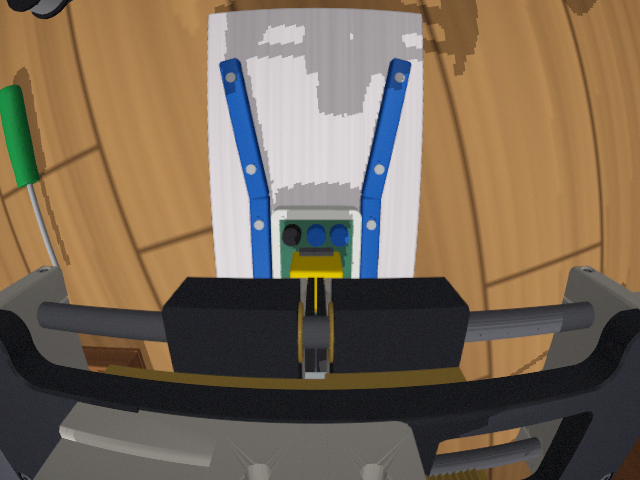

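The module sits square between the rails (cols 272–360, rear edge at row about 212, just past the bend), with its nose on the head. One last numeric check, then I hand in.

```bash
python3 - <<'E'
from h import *
w=np.load('w16.npz'); m=dict(camera_matrix=w['K'],world_from_camera=w['W'])
J=np.array([.534,.092]);a=1.2895;R=np.array([[np.cos(a),-np.sin(a)],[np.sin(a),np.cos(a)]])
for n,uv,z in [('rear edge',[[285,211],[347,211]],.028),('sides',[[272,250],[361,250]],.028),('rail inner',[[271,250],[362,250]],.026),('deck rear',[[209,14],[420,14]],.012)]:
    print(n,np.round(((onz('wrist',uv,z,m)[:,:2]-J)@R)*1000,1).tolist())
arm.job_done(); print(arm.get_state()['t'])
E
```

```text
rear edge [[3.7, -22.1], [3.6, 21.6]]
sides [[32.6, -32.2], [32.6, 32.5]]
rail inner [[33.3, -33.2], [33.2, 33.5]]
deck rear [[-145.1, -80.0], [-145.3, 77.0]]
the job is handed in; nothing more can be done
the job is handed in; nothing more can be done
```

The module with the yellow transformer is seated in the nest, pressed home and let go, and the job is handed in. It took about 36 s on the robot's clock, and no verdict was reported.

- **Placing:** I laid the module level in the mouth with its nose at about jig x = -50 mm and let go there. I then pushed it from behind with the jaws shut. Side force built up to about 3.5 N on the way in, so I trimmed the push sideways by about 0.7 mm.
- **Driving the head home:** The head moved back about 10 mm at a steady 9–10 N, then stopped and the force rose. I held about 15–16 N at the wrist for a little over 1 s. I took 1–2 N of that to be the module sliding on the deck, so about 14 N on the head.
- **Last checks:** Pictures after the arm backed off show the module centred between the rails to about 0.3 mm and parallel to them. Its rear edge is just past the bend, its nose is against the head, and the arm is clear.
- **Disagreements:** The nose comes out at about 91 mm from the tool position but about 94 mm from the last wrist picture. The largest value the text allows is 91 mm, and the deck's rear edge read about 5 mm too far forward in the same picture, so my jig x has an offset of a few mm.
- **Not measured directly:** I take the head as fully home because the force rose at a firm stop after about 10 mm, as the text describes. The wrist force only implies the load on the head and rails.
- **Rest of the bench:** I saw nothing else move in the last pictures. They did not show every item, and I did not re-measure their positions.

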